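Sweep loose specimen caps into the bench tray

ROBOT

A 6-joint arm with a two-finger parallel gripper is mounted at the origin on the work surface. World frame = base frame: x ahead of the robot, y to its left, z up, the work surface at z = 0. Lengths are in m, angles in rad, forces in N, time in s.
With the tool pointing down it reaches from about 0.425 to 0.95 m from the base axis. Payload 3.5 kg.
Tool frame: the origin (TCP) lies on the centre line of the jaws, within the pads' length; the fingertips stand 11 mm ahead of it and the grasp point (between the pads) lies 8 mm behind it; z points along the fingers, y is the line along which they close (so a half turn about z gives the same grasp; the last joint's range is limited). The gripper opens to 85 mm and grips with 20 to 120 N. Pads are 22 mm wide; open, the fingers measure 114 mm over their backs; the gripper's body (76 mm by 85 mm) begins 54 mm behind the grasp point. The pads swing forward as they close: fully open they stand 13 mm farther back than shut.
Start: joints at [0.991, 0.286, 1.577, -0, 1.279, -0.15], TCP at [0.281, 0.614, 0.218] pointing down, gripper open.
Joint ranges: [-2.77, 2.77], [-0.9, 2.22], [0.21, 2.48], [-1.53, 4.67], [0.24, 2.81], [-2.84, 2.84]. Speed limits (rad/s): [2.79, 2.79, 3.14, 3.14, 3.14, 3.14].

INTERFACE

Orientations are given as a unit quaternion [x, y, z, w].
In Python, from plant import ctrl gives the robot as it stands.
- The arm moves only by the tool step_arm, never from a script. Its argument "motion" is a list of rows, each an object with "offset": the shift along the tool's x, y, z in m, a list of three; "twist": the turn about the tool's z in degrees. A call has 1 to 12 rows; each row is the pose to reach, as a shift and turn from the pose commanded when the call began, along the tool's axes at that moment; what a row does not reach only later rows make up. A row lasts 1/10 s, in which the tool goes at most 50 mm and 8.59 degrees, less where a joint would pass 70% of its speed; a pose out of reach is approached as far as the arm can. A call with a gripper value outside its range is refused whole. "gripper" is the finger opening in m, from 0 to 0.0854, set as the call begins (left out, the last holds). The fingers move at their own pace and stop on an object; "grip_force" is the grip in N (left out, the last holds). Time passes only in rows, so rows that repeat a pose let the fingers close. It gives the time, the measured TCP pose, the force, the opening and the grip force at its end, in the units of the state.
- ctrl.get_state(): the state, without advancing time (a new reading comes with each control period).
- ctrl.read_camera(name): name is "side" or "top"; returns the picture (400x640x3 uint8, blue, green, red); there is no depth.
- ctrl.calibration(name): a dict with "fx", "fy", "cx", "cy" (pixels), "k1" (the pictures are not rectified: a ray, as slopes to the right and down, at radius r is drawn at 1 + k1 r^2 times it, then the intrinsics apply), "cam_to_world" (4x4, takes a point from camera to world coordinates). Camera axes: x right, y up, looking along -z (the intrinsics and any distortion apply to the point x, -y, -z); pixel columns grow to the right and rows downward; lengths in m; the calibration is good to about 2 mm. A picture is of the moment at which its call begins. calibration takes no time and is no camera call.
- ctrl.sign_off(): hands the job in; it is judged then, once.
The state is a dict: "time": time; "qpos": joint angles; "dq": joint speeds; "joint_efforts": joint torques, N m; "eef_pos": TCP position; "tcp_rot": TCP orientation; "contact_force": force on the tool from outside, world axes, zero at the start; "wrist_torque": the same for the moment, N m; "opening": opening from 0.0 (shut) to 1.0 (fully open); "finger_force": force on a finger pad.
Only numpy, scipy, OpenCV 4.12 (cv2) and the standard library are available. Lean on these libraries where they do the work, as an engineer would, in place of code of your own. Each camera call takes 0.05 s, during which the arm holds its last target. There are 200 camera calls.

TASK

Three loose screw caps lie on the lab bench in front of the low steel tray. Sweep all three along the bench with your fingertips, over the tray's ramp and completely into the tray, so that they lie flat on its floor; do not pick any of them up. Leave the closed specimen pots (which wear the same caps), the tube rack and the slide box standing where they are.

Things in the scene. Friction and masses are not known exactly. Their poses are not given: they have to be found in the camera images.
- tray: low steel tray fixed to the bench, 115 (x) by 246 mm (y). Origin at bench level; +x points into the tray, away from its open side. Floor 2 mm high from x = -45 to +52 mm, with a ramp along the open side from bench level at x = -60 to the floor at x = -45. Walls 25 mm high, inner faces at x = +52 and y = -120, +120 mm; the side walls (3 mm) start at x = -45 mm
- tray_mouth (a point): middle of the tray's open side, on the bench at the foot of the ramp (60 mm on the -x side of the tray's origin, same axes). The loose caps start 65 to 105 mm before it on its -x side, within 140 mm either side in y, in one loose row with a closed pot among them, neighbours about 85 mm apart
- cap1_center (a point): loose blue plastic screw cap lying flat on the bench, a disc 36 mm in diameter and 12 mm high, 11 to 18 g; this point is its centre, 6 mm above its underside
- cap2_center (a point): loose blue plastic screw cap lying flat on the bench, a disc 36 mm in diameter and 12 mm high, 11 to 18 g; this point is its centre, 6 mm above its underside
- cap3_center (a point): loose blue plastic screw cap lying flat on the bench, a disc 36 mm in diameter and 12 mm high, 11 to 18 g; this point is its centre, 6 mm above its underside
- cap1: the same loose cap as point cap1_center; origin at the centre of its underside
- cap2: the same loose cap as point cap2_center; origin at the centre of its underside
- cap3: the same loose cap as point cap3_center; origin at the centre of its underside
- pot1: a small closed specimen pot standing upright, 44 mm tall: white body 33 mm in diameter with the same blue 36 mm cap screwed on (cap from 32 to 44 mm height), about 60 g, tips easily; origin at the centre of its underside. Leave it alone; it stands in the same row as the loose caps, in any place of it
- pot2: a small closed specimen pot standing upright, 44 mm tall: white body 33 mm in diameter with the same blue 36 mm cap screwed on (cap from 32 to 44 mm height), about 60 g, tips easily; origin at the centre of its underside. Leave it alone; it stands beside the tray, on its -y side
- rack: white tube rack, an open grid box 130 x 64 mm and 57 mm tall, empty, standing beside the tray on its +y side; long side along its own x; origin at the centre of its underside. Leave it alone
- slidebox: grey box with black lid for microscope slides, 102 x 82 mm and 35 mm tall, beside the tray on its -y side; origin at the centre of its underside. Leave it alone
Mind the look-alikes: they are no part of the job. What is shaped like the cap1 but brown is not meant.

How it is judged:
By the outcome, as a careful person would: the job done as asked, in the order asked, and still so for the second after the job is handed in, with the robot touching nothing.
It also fails if it takes over 58 s, if anything falls off the work surface, if the arm or the gripper's body presses on something with over 40 N, if the wrist force passes 120 N, or if a joint passes its speed limit or range.

## Working session

There is one attempt and no reset: what is moved stays moved. The work goes in short steps, Python scripts to look and compute and a tool call to move; the robot and the scene stay as the last step left them, time stands still between calls to the robot, and variables do not carry over. Pictures are saved under pics/ and viewed, at most 10 in all, crops included, and the job is handed in when it is done.

Besides the shell and the picture viewer there is one more tool, called after ">>>" as name([rows], argument=value, ...), one row to a line, values as JSON. step_arm: Moves the arm, as the interface text tells. Its arguments: {"type":"object","properties":{"motion":{"type":"array"},"gripper":{"type":"number"},"grip_force":{"type":"number"}},"required":["motion"]}

```bash
mkdir -p pics
cat > h.py <<'E'
import numpy as np, cv2
from plant import ctrl
def ray(cal,u,v):
    d=np.array([(u-cal['cx'])/cal['fx'],(v-cal['cy'])/cal['fy']]); s=d.copy()
    for _ in range(20): s=d/(1+cal['k1']*(s@s))
    T=np.array(cal['cam_to_world']); return T[:3,3],T[:3,:3]@np.array([s[0],-s[1],-1])
def onplane(cal,u,v,z):
    o,d=ray(cal,u,v); return o+d*(z-o[2])/d[2]
def blobs(im,lo,hi,amin=40):
    m=cv2.inRange(cv2.cvtColor(im,cv2.COLOR_BGR2HSV),lo,hi)
    n,_,st,c=cv2.connectedComponentsWithStats(m)
    return [(c[i].round(1),st[i]) for i in range(1,n) if st[i][4]>=amin]
E
python3 - <<'E'
from h import *
for n in('top','side'):
    im=ctrl.read_camera(n); cv2.imwrite(f'pics/{n}0.png',im); cal=ctrl.calibration(n)
    print(n,np.array(cal['cam_to_world']).round(3).tolist(),cal['fx'])
    for c,st in blobs(im,(95,90,40),(130,255,255)):
        print(c,st,onplane(cal,*c,.012).round(3),onplane(cal,*c,.044).round(3))
print(ctrl.get_state())
E
```

```text
top [[-0.027, 0.98, -0.199, 0.396], [-1.0, -0.026, 0.01, 0.032], [0.004, 0.2, 0.98, 0.876], [0.0, 0.0, 0.0, 1.0]] 440.1027170972034
[432.  172.7] [424 165  17  17 228] [ 0.63  -0.202  0.012] [ 0.621 -0.193  0.044]
[393.8 217.7] [385 209  18  18 242] [ 0.539 -0.117  0.012] [ 0.533 -0.112  0.044]
[353.8 218.3] [346 210  17  17 224] [ 0.54  -0.037  0.012] [ 0.534 -0.035  0.044]
[316.3 247.3] [308 239  17  17 230] [0.484 0.039 0.012] [0.481 0.038 0.044]
[275.  254.8] [267 247  17  17 232] [0.471 0.12  0.012] [0.468 0.117 0.044]
side [[0.988, 0.111, -0.104, 0.498], [-0.152, 0.759, -0.633, -0.452], [0.009, 0.641, 0.767, 0.623], [0.0, 0.0, 0.0, 1.0]] 389.7955103949456
[435.1   4.7] [382   0 120  13 892] [1.122 0.854 0.012] [1.09  0.786 0.044]
[261.8 177.8] [254 171  16  15 190] [0.47  0.115 0.012] [0.472 0.085 0.044]
[270.7 207.1] [263 200  17  16 218] [0.483 0.033 0.012] [0.484 0.008 0.044]
[303.3 235. ] [295 227  18  18 256] [ 0.539 -0.042  0.012] [ 0.536 -0.064  0.044]
[304.9 261.2] [295 252  21  20 328] [ 0.534 -0.098  0.012] [ 0.532 -0.117  0.044]
[366.1 298. ] [356 287  22  23 389] [ 0.626 -0.184  0.012] [ 0.62  -0.198  0.044]
{'time': 0.1, 'qpos': array([ 9.90989485e-01,  2.87094845e-01,  1.57804242e+00, -3.22596789e-05,
        1.27859627e+00, -1.49991110e-01]), 'dq': array([-9.07736586e-04,  2.98070617e-04, -5.15029646e-03, -2.71552976e-06,
       -2.29028252e-04, -3.50216748e-04]), 'joint_efforts': array([ 8.92799399e-04, -4.07296872e+01, -2.93698114e+01, -9.16615477e-05,
        3.39769853e-03, -2.25575505e-06]), 'eef_pos': array([0.28090279, 0.61308523, 0.21696728]), 'tcp_rot': array([ 2.13252736e-01,  9.76996481e-01, -1.00547265e-03, -3.67567418e-04]), 'contact_force': array([-0.41278421, -0.57358253, -0.32383548]), 'wrist_torque': array([-0.0218263 ,  0.00560275, -0.05513592]), 'finger_force': 0.0, 'opening': 1.0041574668242041}
```

View pics/top0.png

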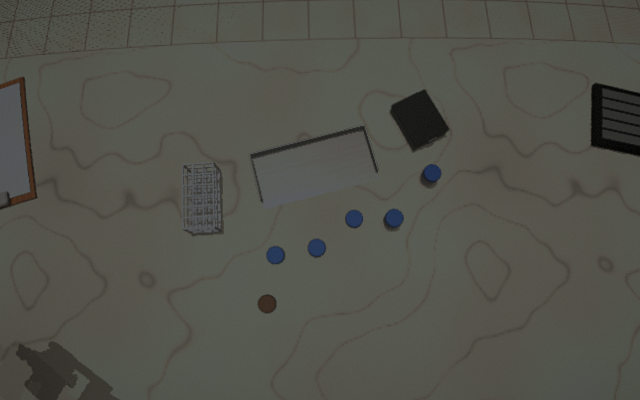

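View pics/side0.png

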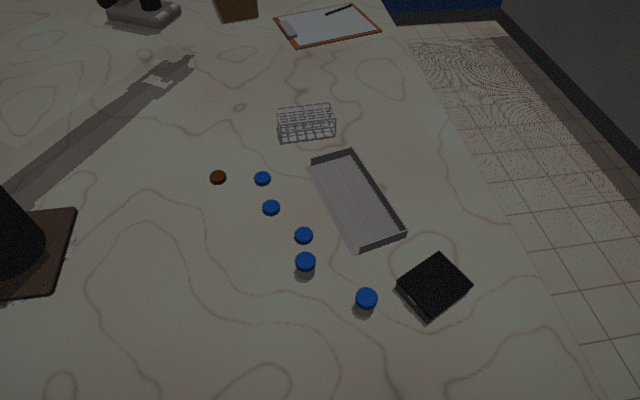

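The top view shows three flat caps at (354,218), (316,247) and (275,255). Two tall pots are at (394,218) and (432,173), where the two views agree only at z=44 mm. A brown cap is at (267,303), and the tray runs from about (251,155) to (377,171). Candidates:
- Blue (275,255), (316,247) and (354,218): loose caps.
- Blue (394,218) and (432,173): pots.
- Brown (267,303): decoy.

Next I'll check this choice in a close crop and fix the tray frame.

Run:
```python
from h import *
a=cv2.imread('pics/top0.png')[110:320,170:460]; b=cv2.imread('pics/side0.png')[90:330,200:480]
a=cv2.convertScaleAbs(a,alpha=2)
a=cv2.resize(a,None,fx=2.7,fy=2.7,interpolation=cv2.INTER_CUBIC); cv2.imwrite('pics/crop_top.png',a)
b=cv2.resize(b,None,fx=2.4,fy=2.4,interpolation=cv2.INTER_CUBIC); cv2.imwrite('pics/crop_side.png',b)
```

```text
(no output)
```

View pics/crop_top.png

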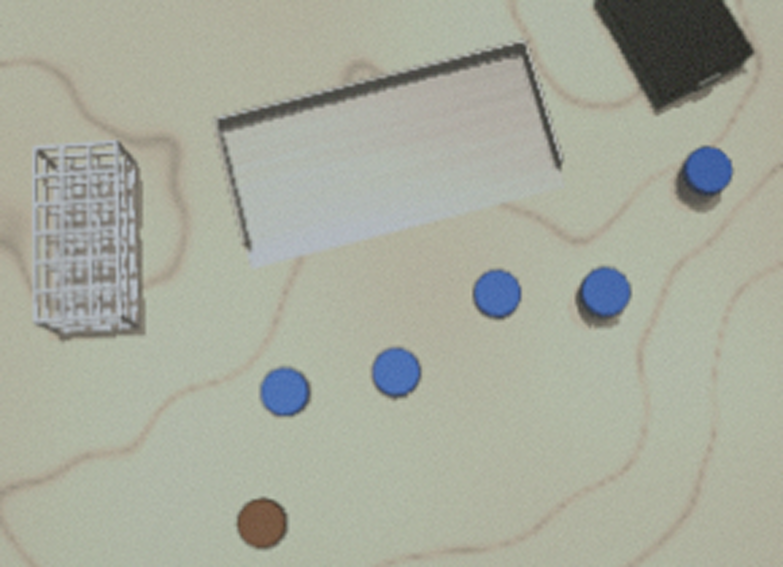

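View pics/crop_side.png

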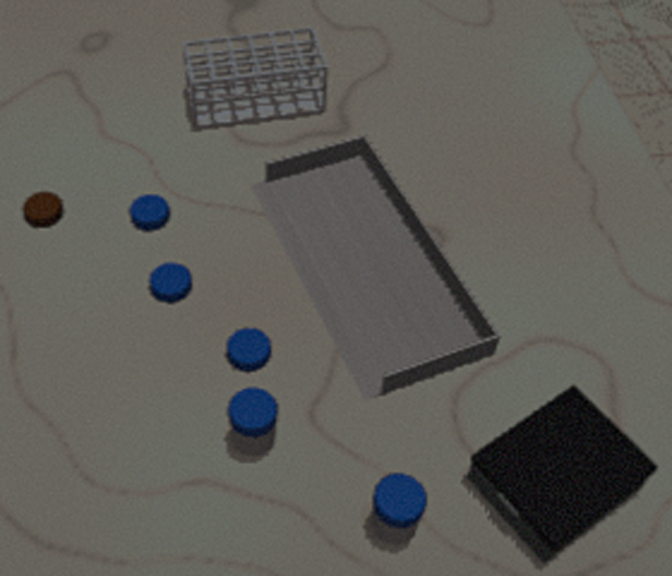

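The crops confirm it: the three loose caps are flat discs with no body or shadow below, and the two pots show bodies and shadows. In crop_top, the ramp-foot corners are at (252,266) and (562,187), and the back wall corners at (219,122) and (525,44).

```bash
cat >> h.py <<'E'
_cal=ctrl.calibration('top')
def frame():
    P=lambda x,y,z: onplane(_cal,170+x/2.7-.3,110+y/2.7-.3,z)[:2]
    L,R=P(252,266,0),P(562,187,0); BL,BR=P(219,122,.025),P(525,44,.025)
    y=(L-R)/np.linalg.norm(L-R)+(BL-BR)/np.linalg.norm(BL-BR); y/=np.linalg.norm(y)
    x=np.array([y[1],-y[0]]); m=(L+R+BL+BR)/4+x*0
    o=m.copy(); ex=((BL+BR)/2-(L+R)/2)@x; o+= -x*(-2.5e-3)*0
    return L,R,BL,BR,x,y,o,ex
caps={'c1':(.470,.117),'c2':(.4835,.036),'c3':(.5395,-.040),'pot1':(.533,-.112),'pot2':(.621,-.194)}
E
python3 - <<'E'
from h import *
L,R,BL,BR,x,y,o,ex=frame()
print(L,R,BL,BR,'W',np.linalg.norm(L-R),np.linalg.norm(BL-BR),'depth',ex,'o',o,'yaw',np.degrees(np.arctan2(x[1],x[0])))
for k,p in caps.items(): d=np.array(p)-o; print(k,(d@x).round(3),(d@y).round(3))
s=ctrl.get_state(); from scipy.spatial.transform import Rotation as Ro
print(Ro.from_quat(s['tcp_rot']).as_matrix().round(3))
E
```

```text
[0.56717482 0.14490742] [ 0.62224545 -0.09135437] [0.67298284 0.16667512] [ 0.72896875 -0.06583267] W 0.24259515755990524 0.2391532923435715 depth 0.10885419221907783 o [0.64784297 0.03859887] yaw 13.329745368336647
c1 -0.155 0.117
c2 -0.161 0.035
c3 -0.124 -0.052
pot1 -0.146 -0.12
pot2 -0.08 -0.22
[[-0.909  0.417 -0.001]
 [ 0.417  0.909 -0.002]
 [ 0.    -0.002 -1.   ]]
```

```bash
cat >> h.py <<'E'
from scipy.spatial.transform import Rotation as Ro
def go(p,yaw):  # offset, twist to world p with tool -x heading yaw(deg)
    s=ctrl.get_state(); R=Ro.from_quat(s['tcp_rot']).as_matrix()
    h=np.degrees(np.arctan2(-R[1,0],-R[0,0])); tw=-((yaw-h+180)%360-180)
    print('t',round(s['time'],2),'off',(R.T@(np.array(p)-s['eef_pos'])).round(4),'twist',round(tw,1),'F',s['contact_force'].round(1),'at',s['eef_pos'].round(4),'open',round(s['opening'],2))
E
python3 - <<'E'
from h import *
print(onplane(_cal,267,303.5,.012))
go((.434,.119,.10),-3.6); go((.434,.119,.03),-3.6)
E
```

```text
Traceback (most recent call last):
NameError: name '_cal' is not defined
```

Run:
```python
import h; from h import go
print(h.onplane(h._cal,267,303.5,.012))
go((.434,.119,.10),-3.6)
```

```text
[0.37749614 0.13647939 0.012     ]
t 0.1 off [-0.3451 -0.3851  0.1177] twist -21.0 F [-0.4 -0.6 -0.3] at [0.2809 0.6131 0.217 ] open 1.0
```

>>> step_arm([
  {"offset": [-0.03, -0.033, 0.01], "twist": -2},
  {"offset": [-0.06, -0.066, 0.02], "twist": -4},
  {"offset": [-0.09, -0.099, 0.03], "twist": -6},
  {"offset": [-0.12, -0.132, 0.04], "twist": -8},
  {"offset": [-0.15, -0.165, 0.05], "twist": -10},
  {"offset": [-0.18, -0.2, 0.06], "twist": -12},
  {"offset": [-0.21, -0.235, 0.075], "twist": -14},
  {"offset": [-0.24, -0.27, 0.09], "twist": -16},
  {"offset": [-0.275, -0.305, 0.105], "twist": -18},
  {"offset": [-0.31, -0.345, 0.117], "twist": -20},
  {"offset": [-0.345, -0.385, 0.118], "twist": -21},
  {"offset": [-0.345, -0.385, 0.118], "twist": -21},
], gripper=0.02, grip_force=20)

```text
time: 1.3
eef_pos: [0.435, 0.1159, 0.0996]
tcp_rot: [0.034, 0.999, -0.001, -0.0]
contact_force: [-0.1, 0.1, -0.2]
opening: 0.236
finger_force: 0.0
```

```bash
python3 -c "
from h import go
go((.434,.119,.026),-3.6)"
```

```text
t 1.3 off [0.0011 0.0031 0.0736] twist -0.3 F [-0.1  0.1 -0.2] at [0.435  0.1159 0.0996] open 0.24
```

>>> step_arm([
  {"offset": [0.001, 0.002, 0.025], "twist": 0},
  {"offset": [0.001, 0.002, 0.05], "twist": 0},
  {"offset": [0.001, 0.002, 0.073], "twist": 0},
  {"offset": [0.001, 0.002, 0.073], "twist": 0},
])

```text
time: 1.7
eef_pos: [0.4301, 0.1221, 0.0241]
tcp_rot: [0.032, 0.999, -0.0, -0.004]
contact_force: [-0.7, -0.3, 0.4]
opening: 0.231
finger_force: 0.0
```

Run:
```python
from h import *
im=ctrl.read_camera('side')
go((.434,.119,.016),-3.6)
c=im[110:230,180:320]; cv2.imwrite('pics/s1.png',cv2.resize(cv2.convertScaleAbs(c,alpha=1.6),None,fx=5,fy=5,interpolation=cv2.INTER_CUBIC))
```

```text
t 1.75 off [-0.0025 -0.0031  0.0098] twist -0.0 F [-0.2 -0.1  1.1] at [0.4318 0.1222 0.0258] open 0.24
```

View pics/s1.png

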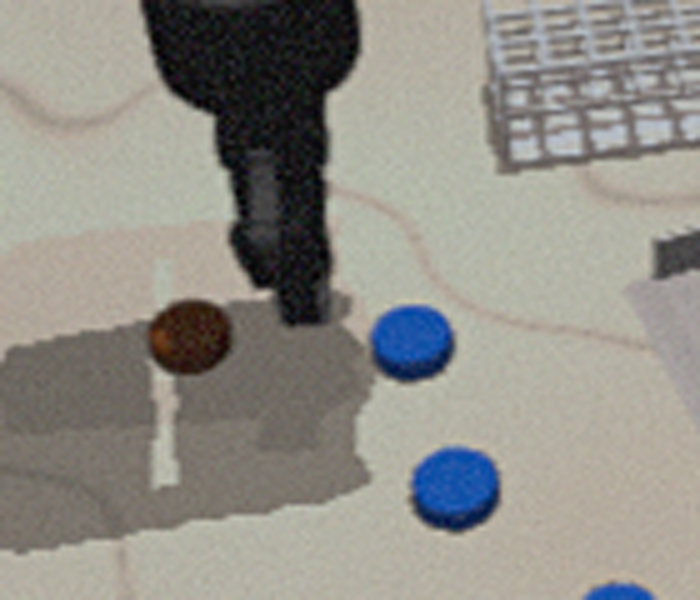

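The fingers (tip at crop (305,318)) stand between the brown cap (190,337) and the first blue cap (412,340), clear of both. I'll lower with care.

>>> step_arm([
  {"offset": [-0.002, -0.002, 0.003], "twist": 0},
  {"offset": [-0.002, -0.003, 0.006], "twist": 0},
  {"offset": [-0.002, -0.003, 0.009], "twist": 0},
  {"offset": [-0.002, -0.003, 0.009], "twist": 0},
])

```text
time: 2.15
eef_pos: [0.4355, 0.1188, 0.0184]
tcp_rot: [0.032, 0.999, 0.0, 0.0]
contact_force: [-0.1, -1.0, -0.2]
opening: 0.234
finger_force: 0.0
```

```bash
python3 -c "
from h import *
go((.434,.119,.016),-3.6)
L,R,BL,BR,x,y,o,ex=frame.__call__() if 0 else (0,)*8
"
```

```text
t 2.15 off [0.0015 0.0001 0.0024] twist -0.0 F [-0.1 -1.  -0.2] at [0.4355 0.1188 0.0184] open 0.23
```

>>> step_arm([
  {"offset": [-0.003, 0, 0.003], "twist": 0},
  {"offset": [-0.008, 0, 0.003], "twist": 0},
  {"offset": [-0.016, 0, 0.003], "twist": 0},
  {"offset": [-0.026, 0, 0.003], "twist": 0},
  {"offset": [-0.037, 0, 0.003], "twist": 0},
  {"offset": [-0.048, 0, 0.003], "twist": 0},
  {"offset": [-0.059, 0, 0.003], "twist": 0},
  {"offset": [-0.07, 0, 0.003], "twist": 0},
  {"offset": [-0.081, 0, 0.0025], "twist": 0},
  {"offset": [-0.09, 0, 0.002], "twist": 0},
  {"offset": [-0.095, 0, 0.002], "twist": 0},
])

```text
time: 3.25
eef_pos: [0.5314, 0.1127, 0.0164]
tcp_rot: [0.032, 0.999, 0.0, 0.0]
contact_force: [0.1, 0.1, -0.8]
opening: 0.235
finger_force: 0.0
```

Run:
```python
from h import *
import h
im=ctrl.read_camera('side'); cal=ctrl.calibration('side')
for c,st in blobs(im,(95,90,40),(130,255,255)): print(c,st[4],onplane(cal,*c,.012).round(3))
go((.611,.109,.0175),-3.6)
```

```text
[436.8   4.7] 1154 [1.128 0.853 0.012]
[262.  178.1] 194 [0.471 0.114 0.012]
[270.8 207.2] 220 [0.483 0.033 0.012]
[303.2 234.9] 252 [ 0.538 -0.042  0.012]
[304.8 261.3] 331 [ 0.534 -0.099  0.012]
[366.1 298.1] 389 [ 0.626 -0.184  0.012]
t 3.3 off [-0.0793  0.0014 -0.0009] twist -0.0 F [-0.3 -0.4  0.9] at [0.5317 0.1126 0.0165] open 0.23
```

The fingers passed over the cap without moving it: at this opening the tips stand farther back than assumed. I'll lift, go back and find the true tip height by touching the bench gently.

>>> step_arm([
  {"offset": [0, 0.001, -0.025], "twist": 0},
  {"offset": [0.04, 0.001, -0.03], "twist": 0},
  {"offset": [0.08, 0.0, -0.03], "twist": 0},
  {"offset": [0.097, 0.0, -0.03], "twist": 0},
  {"offset": [0.097, 0.0, -0.02], "twist": 0},
  {"offset": [0.097, 0.0, 0.0], "twist": 0},
  {"offset": [0.097, 0.0, 0.003], "twist": 0},
  {"offset": [0.097, 0.0, 0.004], "twist": 0},
  {"offset": [0.097, 0.0, 0.004], "twist": 0},
])

```text
time: 4.2
eef_pos: [0.4342, 0.1189, 0.0124]
tcp_rot: [0.032, 0.999, 0.0, 0.0]
contact_force: [0.4, 0.5, 0.7]
opening: 0.234
finger_force: 0.0
```

>>> step_arm([
  {"offset": [0, 0, 0.001], "twist": 0},
  {"offset": [0, 0, 0.002], "twist": 0},
  {"offset": [0, 0, 0.002], "twist": 0},
])

```text
time: 4.5
eef_pos: [0.4336, 0.1189, 0.0104]
tcp_rot: [0.032, 0.999, 0.0, 0.0]
contact_force: [-0.8, 0.3, -0.4]
opening: 0.232
finger_force: 0.0
```

>>> step_arm([
  {"offset": [0, 0, 0.001], "twist": 0},
  {"offset": [0, 0, 0.002], "twist": 0},
  {"offset": [0, 0, 0.002], "twist": 0},
])

```text
time: 4.8
eef_pos: [0.4332, 0.1189, 0.0081]
tcp_rot: [0.032, 0.999, -0.0, -0.0]
contact_force: [0.6, 0.1, 0.4]
opening: 0.232
finger_force: 0.0
```

>>> step_arm([
  {"offset": [0, 0, 0.001], "twist": 0},
  {"offset": [0, 0, 0.002], "twist": 0},
  {"offset": [0, 0, 0.002], "twist": 0},
])

```text
time: 5.1
eef_pos: [0.4332, 0.1189, 0.006]
tcp_rot: [0.032, 0.999, -0.0, -0.0]
contact_force: [0.1, 0.2, 0.0]
opening: 0.236
finger_force: 0.0
```

>>> step_arm([
  {"offset": [-0.006, 0, 0], "twist": 0},
  {"offset": [-0.014, 0, 0], "twist": 0},
  {"offset": [-0.024, 0, 0], "twist": 0},
  {"offset": [-0.035, 0, 0], "twist": 0},
  {"offset": [-0.045, 0, 0], "twist": 0},
  {"offset": [-0.053, 0, 0], "twist": 0},
  {"offset": [-0.058, 0, -0.001], "twist": 0},
  {"offset": [-0.06, 0, -0.001], "twist": 0},
])

```text
time: 5.9
eef_pos: [0.494, 0.1151, 0.0073]
tcp_rot: [0.032, 0.999, 0.0, 0.0]
contact_force: [-0.0, -0.2, 0.5]
opening: 0.232
finger_force: 0.0
```

Run:
```python
from h import *
im=ctrl.read_camera('side'); cal=ctrl.calibration('side')
for c,st in blobs(im,(95,90,40),(130,255,255)): print(c,st[4],onplane(cal,*c,.012).round(3))
go((.611,.109,.0085),-3.6)
c=im[110:230,200:340]; cv2.imwrite('pics/s2.png',cv2.resize(cv2.convertScaleAbs(c,alpha=1.6),None,fx=5,fy=5,interpolation=cv2.INTER_CUBIC))
```

```text
[436.2   4.7] 1151 [1.126 0.854 0.012]
[261.1 178.3] 174 [0.469 0.113 0.012]
[270.7 207.2] 225 [0.483 0.033 0.012]
[303.3 235. ] 255 [ 0.539 -0.042  0.012]
[304.8 261.3] 331 [ 0.534 -0.099  0.012]
[366.1 298. ] 391 [ 0.626 -0.184  0.012]
t 5.95 off [-0.1173  0.0014 -0.0012] twist -0.0 F [ 0.3 -0.  -0.5] at [0.4938 0.1151 0.0073] open 0.23
```

View pics/s2.png

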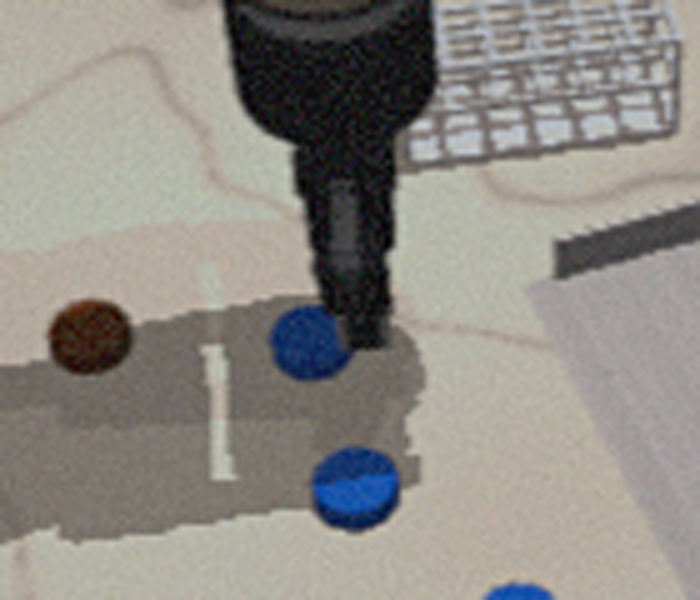

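The cap (crop (310,343)) hasn't moved, and the fingertip (bottom at about (365,345)) has gone past it. I'll work out the tip's height from its ray.

Run:
```python
from h import *
cal=ctrl.calibration('side')
for u,v in [(200+362/5,110+347/5),(200+386/5,110+345/5)]:
    for z in (0,.005,.012,.02): print(z,onplane(cal,u,v,z).round(3))
im=ctrl.read_camera('top'); t=cv2.convertScaleAbs(im[190:320,210:400],alpha=2.4)
cv2.imwrite('pics/t1.png',cv2.resize(t,None,fx=4,fy=4,interpolation=cv2.INTER_CUBIC))
```

```text
0 [0.492 0.118 0.   ]
0.005 [0.492 0.113 0.005]
0.012 [0.492 0.107 0.012]
0.02 [0.492 0.099 0.02 ]
0 [0.502 0.117 0.   ]
0.005 [0.502 0.113 0.005]
0.012 [0.502 0.106 0.012]
0.02 [0.502 0.099 0.02 ]
```

View pics/t1.png

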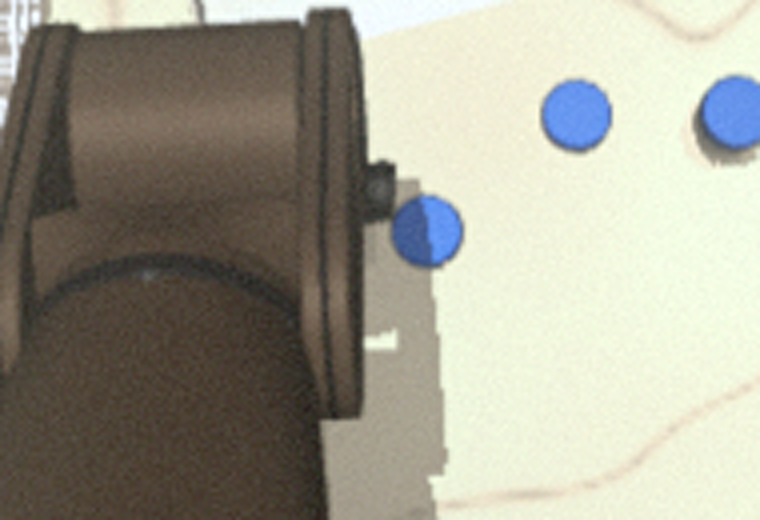

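The tip ray puts the fingertip about 12–18 mm up, so it is still above the cap and must come lower. I'll go back and probe until it touches.

>>> step_arm([
  {"offset": [0, 0, -0.015], "twist": 0},
  {"offset": [0.02, 0, -0.02], "twist": 0},
  {"offset": [0.045, 0.0, -0.02], "twist": 0},
  {"offset": [0.06, 0.0, -0.02], "twist": 0},
  {"offset": [0.06, 0.0, -0.01], "twist": 0},
  {"offset": [0.06, 0.0, 0.001], "twist": 0},
  {"offset": [0.06, 0.0, 0.003], "twist": 0},
  {"offset": [0.06, 0.0, 0.005], "twist": 0},
  {"offset": [0.06, 0.0, 0.005], "twist": 0},
])

```text
time: 6.9
eef_pos: [0.4337, 0.1188, 0.0018]
tcp_rot: [0.032, 0.999, -0.0, -0.0]
contact_force: [-0.2, 0.1, -1.5]
opening: 0.232
finger_force: 0.0
```

>>> step_arm([
  {"offset": [0, 0, 0.001], "twist": 0},
  {"offset": [0, 0, 0.002], "twist": 0},
  {"offset": [0, 0, 0.003], "twist": 0},
  {"offset": [0, 0, 0.003], "twist": 0},
])

```text
time: 7.3
eef_pos: [0.4333, 0.1189, -0.0008]
tcp_rot: [0.032, 1.0, -0.0, -0.0]
contact_force: [0.2, -0.2, 0.1]
opening: 0.235
finger_force: 0.0
```

>>> step_arm([
  {"offset": [0, 0, 0.001], "twist": 0},
  {"offset": [0, 0, 0.002], "twist": 0},
  {"offset": [0, 0, 0.003], "twist": 0},
  {"offset": [0, 0, 0.003], "twist": 0},
])

```text
time: 7.7
eef_pos: [0.4332, 0.1189, -0.0039]
tcp_rot: [0.032, 0.999, -0.0, -0.0]
contact_force: [0.2, -0.1, 0.3]
opening: 0.235
finger_force: 0.0
```

Run:
```python
from h import *
im=ctrl.read_camera('side'); cal=ctrl.calibration('side')
go((.611,.109,.0085),-3.6)
c=im[110:230,180:320]; cv2.imwrite('pics/s3.png',cv2.resize(cv2.convertScaleAbs(c,alpha=2),None,fx=5,fy=5,interpolation=cv2.INTER_CUBIC))
```

```text
t 7.75 off [-0.178   0.0013 -0.0124] twist -0.0 F [-0.1  0.1  0.1] at [ 0.4333  0.1189 -0.0039] open 0.23
```

View pics/s3.png

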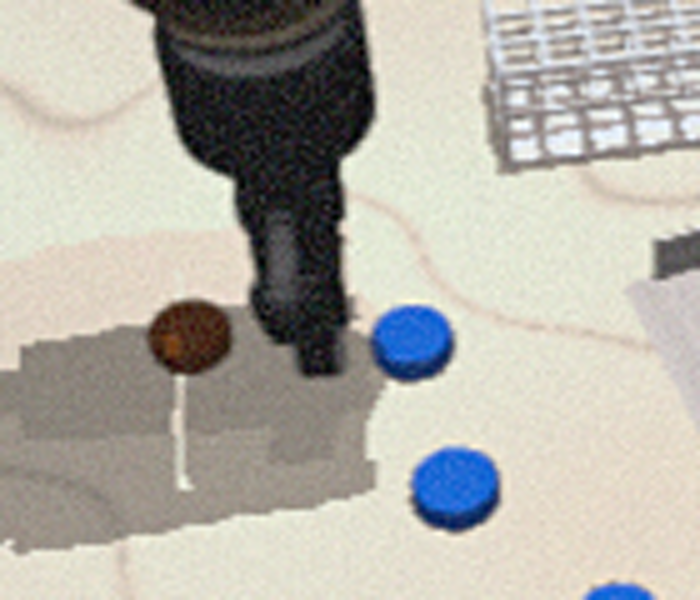

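The fingertip is now at crop (320,373), a bit above the bench and clear of the cap at (412,343). I'll probe a little further.

>>> step_arm([
  {"offset": [0, 0, 0.001], "twist": 0},
  {"offset": [0, 0, 0.002], "twist": 0},
  {"offset": [0, 0, 0.002], "twist": 0},
])

```text
time: 8.05
eef_pos: [0.4332, 0.1189, -0.0059]
tcp_rot: [0.032, 1.0, -0.0, -0.0]
contact_force: [-0.2, 0.2, 0.2]
opening: 0.235
finger_force: 0.0
```

>>> step_arm([
  {"offset": [0, 0, 0.001], "twist": 0},
  {"offset": [0, 0, 0.002], "twist": 0},
  {"offset": [0, 0, 0.002], "twist": 0},
])

```text
time: 8.35
eef_pos: [0.4332, 0.1189, -0.008]
tcp_rot: [0.032, 0.999, -0.0, -0.0]
contact_force: [-0.2, 0.5, 0.8]
opening: 0.232
finger_force: 0.0
```

>>> step_arm([
  {"offset": [0, 0, 0.001], "twist": 0},
  {"offset": [0, 0, 0.002], "twist": 0},
  {"offset": [0, 0, 0.002], "twist": 0},
])

```text
time: 8.65
eef_pos: [0.4332, 0.1189, -0.01]
tcp_rot: [0.032, 0.999, -0.0, -0.0]
contact_force: [0.6, 0.5, -0.7]
opening: 0.232
finger_force: 0.0
```

Run:
```python
from h import *
import cv2
im=ctrl.read_camera('side'); cal=ctrl.calibration('side')
g=im[165:200,225:262].max(axis=2)
for r in range(14,30): print(r+165,g[r].tolist()[8:32])
for v in (184,186,188,190):
  for z in (0,.006): print(v,z,onplane(cal,244,v,z).round(3))
```

```text
179 [59, 39, 18, 16, 16, 11, 20, 28, 13, 19, 14, 25, 16, 15, 31, 38, 62, 71, 74, 72, 65, 55, 63, 78]
180 [70, 60, 33, 12, 26, 32, 28, 10, 10, 19, 15, 20, 27, 8, 31, 39, 48, 67, 73, 76, 73, 55, 53, 69]
181 [73, 70, 60, 69, 73, 60, 33, 21, 13, 28, 11, 19, 19, 26, 37, 41, 52, 67, 73, 70, 74, 56, 50, 57]
182 [69, 74, 73, 77, 74, 64, 41, 28, 24, 13, 12, 17, 17, 12, 30, 45, 44, 68, 70, 71, 70, 61, 51, 48]
183 [68, 72, 73, 72, 76, 68, 42, 25, 6, 15, 16, 25, 7, 17, 36, 45, 40, 65, 72, 70, 73, 77, 58, 43]
184 [72, 70, 70, 71, 71, 65, 51, 34, 12, 18, 14, 20, 20, 19, 28, 42, 43, 64, 71, 68, 78, 84, 81, 65]
185 [74, 71, 73, 72, 70, 69, 52, 33, 17, 16, 10, 17, 18, 16, 25, 36, 53, 66, 72, 68, 76, 82, 83, 78]
186 [69, 70, 71, 70, 67, 73, 64, 40, 28, 12, 26, 15, 25, 22, 31, 35, 61, 65, 70, 70, 69, 77, 80, 82]
187 [72, 74, 68, 75, 70, 74, 76, 63, 54, 53, 49, 55, 57, 66, 64, 67, 69, 72, 75, 73, 73, 77, 79, 77]
188 [70, 71, 74, 72, 68, 70, 70, 71, 71, 67, 70, 72, 70, 77, 73, 75, 74, 70, 70, 72, 71, 76, 79, 79]
189 [72, 71, 69, 72, 72, 69, 71, 72, 71, 73, 74, 72, 74, 70, 71, 70, 73, 69, 70, 71, 72, 74, 82, 102]
190 [72, 70, 69, 68, 72, 72, 70, 76, 72, 71, 67, 71, 70, 71, 71, 71, 70, 70, 72, 74, 69, 76, 101, 119]
191 [64, 71, 71, 70, 73, 72, 65, 75, 71, 70, 72, 71, 71, 71, 70, 72, 72, 70, 71, 69, 72, 76, 105, 116]
192 [71, 69, 75, 70, 71, 69, 71, 69, 70, 67, 72, 72, 72, 66, 72, 70, 72, 70, 76, 80, 78, 101, 118, 118]
193 [66, 72, 71, 71, 71, 71, 71, 67, 73, 72, 75, 69, 69, 69, 69, 70, 77, 77, 80, 78, 80, 104, 117, 116]
194 [73, 69, 70, 73, 72, 71, 70, 74, 67, 68, 72, 69, 70, 68, 69, 74, 81, 79, 83, 78, 103, 113, 121, 112]
184 0 [0.431 0.113 0.   ]
184 0.006 [0.432 0.108 0.006]
186 0 [0.431 0.108 0.   ]
186 0.006 [0.432 0.102 0.006]
188 0 [0.431 0.102 0.   ]
188 0.006 [0.432 0.097 0.006]
190 0 [0.431 0.096 0.   ]
190 0.006 [0.431 0.091 0.006]
```

>>> step_arm([
  {"offset": [0, 0, 0.001], "twist": 0},
  {"offset": [0, 0, 0.002], "twist": 0},
  {"offset": [0, 0, 0.003], "twist": 0},
  {"offset": [0, 0, 0.003], "twist": 0},
])

```text
time: 9.1
eef_pos: [0.4334, 0.1189, -0.0128]
tcp_rot: [0.032, 1.0, -0.0, -0.0]
contact_force: [0.3, 0.7, -0.9]
opening: 0.238
finger_force: 0.0
```

```bash
python3 -c "
from h import go
go((.611,.109,0),-3.6)"
```

```text
t 9.1 off [-0.1779  0.0013 -0.0129] twist -0.0 F [ 0.3  0.7 -0.9] at [ 0.4334  0.1189 -0.0128] open 0.24
```

>>> step_arm([
  {"offset": [-0.005, 0, 0], "twist": 0},
  {"offset": [-0.012, 0, 0], "twist": 0},
  {"offset": [-0.02, 0, 0], "twist": 0},
  {"offset": [-0.026, 0, 0], "twist": 0},
  {"offset": [-0.03, 0, 0], "twist": 0},
])

```text
time: 9.6
eef_pos: [0.464, 0.117, -0.0126]
tcp_rot: [0.032, 0.999, 0.0, 0.001]
contact_force: [-0.0, -0.6, 0.0]
opening: 0.235
finger_force: 0.0
```

Run:
```python
from h import *
im=ctrl.read_camera('side'); cal=ctrl.calibration('side')
go((.611,.109,0),-3.6)
for c,st in blobs(im,(95,90,40),(130,255,255)): print(c,st,onplane(cal,*c,.012).round(3))
c=im[110:230,180:320]; cv2.imwrite('pics/s4.png',cv2.resize(cv2.convertScaleAbs(c,alpha=2),None,fx=5,fy=5,interpolation=cv2.INTER_CUBIC))
```

```text
t 9.65 off [-0.1465  0.0014 -0.0122] twist -0.0 F [-0.4  0.1  1.4] at [ 0.4647  0.1169 -0.0125] open 0.23
[436.8   4.7] [ 382    0  120   13 1174] [1.128 0.853 0.012]
[271.3 178.5] [263 172  17  15 192] [0.49  0.11  0.012]
[270.7 207.2] [262 200  18  16 222] [0.483 0.033 0.012]
[303.2 235.1] [295 227  18  18 257] [ 0.538 -0.042  0.012]
[304.9 261.4] [295 252  20  20 329] [ 0.534 -0.099  0.012]
[366.1 298. ] [356 287  22  23 387] [ 0.626 -0.184  0.012]
```

Now the cap is being pushed: it moved 20 mm and sits 26 mm ahead of the TCP. Continuing along the line, raising slightly before the ramp.

>>> step_arm([
  {"offset": [-0.008, 0.0, 0], "twist": 0},
  {"offset": [-0.019, 0.0, 0], "twist": 0},
  {"offset": [-0.031, 0.0, 0], "twist": 0},
  {"offset": [-0.044, 0.0, -0.001], "twist": 0},
  {"offset": [-0.057, 0.0, -0.001], "twist": 0},
  {"offset": [-0.07, 0.0, -0.002], "twist": 0},
  {"offset": [-0.083, 0.0, -0.003], "twist": 0},
  {"offset": [-0.096, 0.0, -0.003], "twist": 0},
  {"offset": [-0.109, 0.001, -0.003], "twist": 0},
  {"offset": [-0.121, 0.001, -0.003], "twist": 0},
  {"offset": [-0.131, 0.001, -0.003], "twist": 0},
  {"offset": [-0.137, 0.001, -0.003], "twist": 0},
])

```text
time: 10.85
eef_pos: [0.6012, 0.1092, -0.0098]
tcp_rot: [0.032, 0.999, 0.0, 0.0]
contact_force: [-0.1, 0.5, 0.4]
opening: 0.234
finger_force: 0.1
```

Run:
```python
from h import *
im=ctrl.read_camera('side'); cal=ctrl.calibration('side')
go((.611,.109,-.0095),-3.6)
for c,st in blobs(im,(95,90,40),(130,255,255))[1:]: print(c,st,onplane(cal,*c,.012).round(3))
c=im[110:270,230:420]; cv2.imwrite('pics/s5.png',cv2.resize(cv2.convertScaleAbs(c,alpha=2),None,fx=3.5,fy=3.5,interpolation=cv2.INTER_CUBIC))
```

```text
t 10.9 off [-0.0092  0.0005 -0.0001] twist -0.0 F [-0.3 -0.3  0.7] at [ 0.6018  0.1091 -0.0096] open 0.24
[336.6 174.3] [330 167  14  15 153] [0.629 0.102 0.012]
[270.7 207.2] [262 200  18  16 223] [0.483 0.033 0.012]
[303.2 235. ] [295 227  18  18 256] [ 0.538 -0.042  0.012]
[304.8 261.3] [295 252  20  20 328] [ 0.534 -0.099  0.012]
[366.1 298.1] [356 287  22  23 390] [ 0.626 -0.184  0.012]
```

>>> step_arm([
  {"offset": [-0.005, 0.0, 0], "twist": 0},
  {"offset": [-0.008, 0.0, 0], "twist": 0},
  {"offset": [-0.008, 0.0, 0], "twist": 0},
  {"offset": [0.0, 0.0, -0.02], "twist": 0},
  {"offset": [0.0, 0.0, -0.05], "twist": 0},
])

```text
time: 11.4
eef_pos: [0.5967, 0.1095, 0.0379]
tcp_rot: [0.032, 0.999, -0.0, -0.004]
contact_force: [-0.2, -0.2, -0.3]
opening: 0.234
finger_force: 0.0
```

```bash
python3 -c "
from h import go
go((.4475,.0353,.04),1.5)"
```

```text
t 11.4 off [ 0.1442 -0.0834 -0.001 ] twist -5.1 F [-0.2 -0.2 -0.3] at [0.5967 0.1095 0.0379] open 0.23
```

>>> step_arm([
  {"offset": [0.035, -0.02, 0], "twist": -2},
  {"offset": [0.075, -0.042, 0], "twist": -4},
  {"offset": [0.115, -0.063, 0], "twist": -5},
  {"offset": [0.14, -0.08, 0], "twist": -5},
  {"offset": [0.149, -0.083, 0], "twist": -5},
  {"offset": [0.149, -0.083, 0], "twist": -5},
])

```text
time: 12.0
eef_pos: [0.4453, 0.0359, 0.0403]
tcp_rot: [-0.011, 1.0, 0.0, 0.0]
contact_force: [1.4, 0.5, -0.2]
opening: 0.232
finger_force: 0.0
```

```bash
python3 -c "
from h import *
im=ctrl.read_camera('side'); cal=ctrl.calibration('side')
for c,st in blobs(im,(95,90,40),(130,255,255))[1:]: print(c,st,onplane(cal,*c,.012).round(3))
go((.4475,.0353,-.0125),1.5)"
```

```text
[338.5 173.4] [331 167  16  14 189] [0.633 0.104 0.012]
[270.7 207.2] [263 200  17  16 221] [0.483 0.033 0.012]
[303.3 235.1] [295 227  18  18 260] [ 0.539 -0.042  0.012]
[304.8 261.3] [295 252  20  20 328] [ 0.534 -0.099  0.012]
[366.1 298. ] [356 287  22  23 389] [ 0.626 -0.184  0.012]
t 12.05 off [-0.0006 -0.0007  0.0533] twist -0.2 F [ 0.7  0.2 -0.2] at [0.4468 0.036  0.0408] open 0.23
```

Cap 1 is in, at about (0.633, 0.106). Lowering behind cap 2.

>>> step_arm([
  {"offset": [0.0, 0.0, 0.02], "twist": 0},
  {"offset": [0, 0, 0.04], "twist": 0},
  {"offset": [0, 0, 0.05], "twist": 0},
  {"offset": [0, 0, 0.053], "twist": 0},
  {"offset": [0, 0, 0.053], "twist": 0},
])

```text
time: 12.55
eef_pos: [0.4473, 0.0362, -0.0124]
tcp_rot: [-0.012, 1.0, 0.0, 0.0]
contact_force: [0.1, -0.1, 0.0]
opening: 0.235
finger_force: 0.0
```

```bash
python3 -c "
from h import *
go((.627,.0395,-.0095),1.5)"
```

```text
t 12.55 off [-0.1797 -0.0011 -0.0029] twist -0.1 F [ 0.1 -0.1  0. ] at [ 0.4473  0.0362 -0.0124] open 0.24
```

>>> step_arm([
  {"offset": [-0.006, 0, 0], "twist": 0},
  {"offset": [-0.013, 0, 0], "twist": 0},
  {"offset": [-0.021, 0, 0], "twist": 0},
  {"offset": [-0.031, 0, 0], "twist": 0},
  {"offset": [-0.043, 0, 0], "twist": 0},
  {"offset": [-0.055, 0, 0], "twist": 0},
  {"offset": [-0.067, 0, 0], "twist": 0},
  {"offset": [-0.079, -0.001, -0.001], "twist": 0},
  {"offset": [-0.091, -0.001, -0.002], "twist": 0},
  {"offset": [-0.103, -0.001, -0.003], "twist": 0},
  {"offset": [-0.115, -0.001, -0.003], "twist": 0},
  {"offset": [-0.127, -0.001, -0.003], "twist": 0},
])

```text
time: 13.75
eef_pos: [0.5741, 0.038, -0.0097]
tcp_rot: [-0.012, 1.0, -0.0, 0.0]
contact_force: [0.1, -0.8, -0.0]
opening: 0.238
finger_force: 0.1
```

>>> step_arm([
  {"offset": [-0.012, 0, 0], "twist": 0},
  {"offset": [-0.024, 0, 0], "twist": 0},
  {"offset": [-0.036, 0, 0], "twist": 0},
  {"offset": [-0.045, 0, 0], "twist": 0},
  {"offset": [-0.051, 0, 0], "twist": 0},
  {"offset": [-0.053, 0, 0], "twist": 0},
  {"offset": [-0.053, 0, 0], "twist": 0},
])

```text
time: 14.45
eef_pos: [0.6261, 0.0393, -0.0099]
tcp_rot: [-0.012, 1.0, 0.0, -0.0]
contact_force: [0.8, -0.4, 0.3]
opening: 0.23
finger_force: 0.0
```

```bash
python3 -c "
from h import *
im=ctrl.read_camera('side'); cal=ctrl.calibration('side')
for c,st in blobs(im,(95,90,40),(130,255,255))[1:]: print(c,st,onplane(cal,*c,.012).round(3))
go((.5035,-.043,.07),5)"
```

```text
[355.9 199. ] [348 191  14  14 104] [0.655 0.029 0.012]
[303.3 235. ] [295 227  18  18 259] [ 0.539 -0.042  0.012]
[304.9 261.3] [295 252  20  20 329] [ 0.534 -0.099  0.012]
[366. 298.] [356 287  22  23 389] [ 0.626 -0.183  0.012]
t 14.5 off [ 0.1243 -0.0794 -0.0799] twist -3.6 F [ 0.2 -0.2 -0.7] at [ 0.6258  0.0393 -0.01  ] open 0.24
```

>>> step_arm([
  {"offset": [0.003, 0, -0.03], "twist": 0},
  {"offset": [0.005, 0, -0.07], "twist": 0},
  {"offset": [0.04, -0.025, -0.08], "twist": -1},
  {"offset": [0.08, -0.05, -0.08], "twist": -3},
  {"offset": [0.11, -0.075, -0.08], "twist": -3.6},
  {"offset": [0.124, -0.079, -0.08], "twist": -3.6},
  {"offset": [0.124, -0.079, -0.08], "twist": -3.6},
  {"offset": [0.124, -0.079, -0.08], "twist": -3.6},
])

```text
time: 15.3
eef_pos: [0.5043, -0.0426, 0.0705]
tcp_rot: [-0.043, 0.999, -0.0, 0.001]
contact_force: [-0.5, 0.4, 0.9]
opening: 0.232
finger_force: 0.0
```

```bash
python3 -c "
from h import *
im=ctrl.read_camera('side'); cal=ctrl.calibration('side')
for c,st in blobs(im,(95,90,40),(130,255,255))[1:]: print(c,st,onplane(cal,*c,.012).round(3))
go((.5035,-.043,-.0125),5)"
```

```text
[338.4 173.4] [331 167  16  14 189] [0.633 0.104 0.012]
[353.3 196.3] [346 189  16  16 213] [0.651 0.037 0.012]
[303.2 235. ] [295 227  18  18 256] [ 0.538 -0.042  0.012]
[304.8 261.3] [295 252  20  20 328] [ 0.534 -0.099  0.012]
[366.1 298. ] [356 287  22  23 388] [ 0.626 -0.184  0.012]
t 15.35 off [ 0.0015 -0.0004  0.0831] twist -0.0 F [ 0.  -0.5  0. ] at [ 0.5048 -0.0425  0.0706] open 0.23
```

>>> step_arm([
  {"offset": [0.001, 0.0, 0.02], "twist": 0},
  {"offset": [0.001, 0, 0.045], "twist": 0},
  {"offset": [0.001, 0, 0.065], "twist": 0},
  {"offset": [0.001, 0, 0.078], "twist": 0},
  {"offset": [0.001, 0, 0.083], "twist": 0},
  {"offset": [0.001, 0, 0.083], "twist": 0},
])

```text
time: 15.95
eef_pos: [0.504, -0.0425, -0.0124]
tcp_rot: [-0.044, 0.999, 0.0, 0.0]
contact_force: [-0.4, -0.6, 0.3]
opening: 0.232
finger_force: 0.0
```

```bash
python3 -c "
from h import *
go((.643,-.0305,-.0095),5)"
```

```text
t 15.95 off [-0.1395 -0.0002 -0.0029] twist 0.0 F [-0.4 -0.6  0.3] at [ 0.504  -0.0425 -0.0124] open 0.23
```

>>> step_arm([
  {"offset": [-0.006, 0, 0], "twist": 0},
  {"offset": [-0.013, 0, 0], "twist": 0},
  {"offset": [-0.021, 0, 0], "twist": 0},
  {"offset": [-0.031, 0, 0], "twist": 0},
  {"offset": [-0.043, 0, 0], "twist": 0},
  {"offset": [-0.055, 0, -0.001], "twist": 0},
  {"offset": [-0.067, 0, -0.002], "twist": 0},
  {"offset": [-0.079, 0, -0.003], "twist": 0},
  {"offset": [-0.091, 0, -0.003], "twist": 0},
  {"offset": [-0.103, 0, -0.003], "twist": 0},
  {"offset": [-0.115, 0, -0.003], "twist": 0},
  {"offset": [-0.126, 0, -0.003], "twist": 0},
])

```text
time: 17.15
eef_pos: [0.6296, -0.0317, -0.0099]
tcp_rot: [-0.043, 0.999, -0.0, -0.0]
contact_force: [0.1, 0.3, 0.3]
opening: 0.235
finger_force: 0.1
```

>>> step_arm([
  {"offset": [-0.008, 0, 0], "twist": 0},
  {"offset": [-0.013, 0, 0], "twist": 0},
  {"offset": [-0.014, 0, 0], "twist": 0},
  {"offset": [-0.014, 0, 0], "twist": 0},
  {"offset": [-0.01, 0, -0.03], "twist": 0},
  {"offset": [-0.005, 0, -0.08], "twist": 0},
  {"offset": [0.03, 0, -0.13], "twist": 0},
  {"offset": [0.08, 0, -0.15], "twist": 0},
  {"offset": [0.13, 0, -0.16], "twist": 0},
  {"offset": [0.16, 0, -0.16], "twist": 0},
  {"offset": [0.16, 0, -0.16], "twist": 0},
])

```text
time: 18.25
eef_pos: [0.4634, -0.0447, 0.1489]
tcp_rot: [-0.043, 0.999, 0.001, -0.002]
contact_force: [1.4, 0.9, -0.4]
opening: 0.236
finger_force: 0.0
```

Run:
```python
import h; from h import *
L,R,BL,BR,x,y,o,ex=frame.__wrapped__() if hasattr(frame,'__wrapped__') else frame()
for n in('side',):
    im=ctrl.read_camera(n); cal=ctrl.calibration(n)
    for c,st in blobs(im,(95,90,40),(130,255,255))[1:]:
        p=onplane(cal,*c,.012); d=p[:2]-o; print(c,st,p.round(3),(d@x).round(3),(d@y).round(3))
cv2.imwrite('pics/end.png',cv2.resize(im[90:330,200:480],None,fx=2.4,fy=2.4,interpolation=cv2.INTER_CUBIC))
go((0,0,0),0)
```

```text
[338.5 173.5] [331 167  16  15 192] [0.633 0.103 0.012] 0.001 0.066
[353.4 196.3] [346 189  16  16 215] [0.652 0.037 0.012] 0.003 -0.003
[369.  222.1] [360 214  19  17 249] [ 0.668 -0.031  0.012] 0.004 -0.073
[304.8 261.3] [295 252  20  20 328] [ 0.534 -0.099  0.012] -0.142 -0.107
[366.1 298.1] [356 287  22  23 390] [ 0.626 -0.184  0.012] -0.072 -0.211
t 18.3 off [0.4606 0.085  0.15  ] twist 4.9 F [ 1.2 -0.8 -0.4] at [ 0.4663 -0.0453  0.1498] open 0.23
```

View pics/end.png

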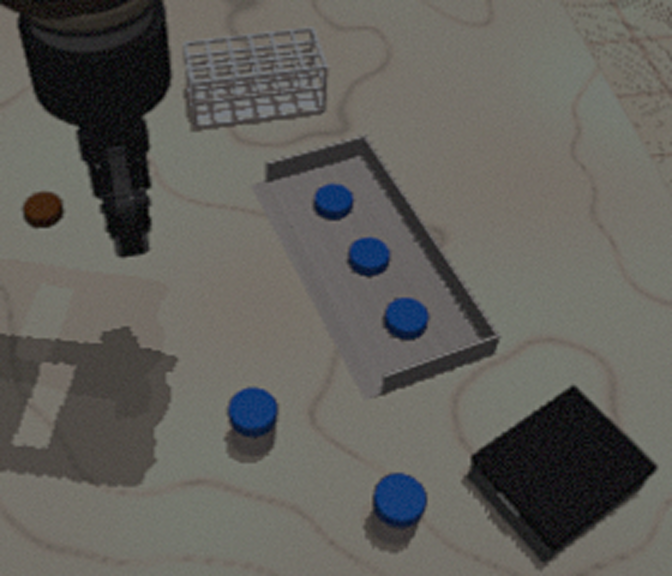

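All three caps lie flat on the tray floor at crop (333,201), (369,256) and (406,318). The pots (253,412) and (399,500), the rack, the slide box and the brown cap haven't moved, and the arm is clear.

```bash
python3 -c "
from plant import ctrl
print(ctrl.sign_off())"
```

```text
the job is handed in; nothing more can be done
None
```

I swept all three loose caps into the tray, where they lie flat on its floor; the pots, rack, slide box and brown cap were not moved, and I handed the job in at about 18 s.

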